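Vent the vial digester and hold its sprung cover

ROBOT

A 6-joint arm with a two-finger parallel gripper is mounted at the origin on the work surface. World frame = base frame: x ahead of the robot, y to its left, z up, the work surface at z = 0. Lengths are in m, angles in rad, forces in N, time in s.
With the tool pointing down it reaches from about 0.375 to 0.975 m from the base axis. Payload 3.8 kg.
Tool frame: the origin (TCP) lies at the very end of the fingers, on their centre line; the grasp point (between the pads) lies 19 mm behind it; z points along the fingers, y is the line along which they close (so a half turn about z gives the same grasp; the last joint's range is limited). The gripper opens to 88 mm and grips with 3 to 60 N. Pads are 18 mm wide; open, the fingers measure 123 mm over their backs; the gripper's body (75 mm by 187 mm) begins 45 mm behind the grasp point.
Start: joints at [1.196, 0.264, 1.604, -0, 1.274, -0.037], TCP at [0.224, 0.637, 0.239] pointing down, gripper open.
Joint ranges: [-2.63, 2.63], [-0.94, 2.18], [0.31, 2.57], [-1.31, 4.45], [0, 2.66], [-2.55, 2.55]. Speed limits (rad/s): [2.57, 2.57, 3.14, 3.14, 3.14, 3.14].

INTERFACE

Orientations are given as a unit quaternion [x, y, z, w].
In Python, from workcell import ctrl, eyes, ticket gives the robot as it stands. The module is installed in compiled form; this text tells all that it offers.
- The arm moves only by the shell command python3 -m pendant 'ROWS'. ROWS is JSON, a list of rows, each an object of numbers: "tx", "ty", "tz": the shift along the tool's x, y, z in units of 25 mm (1.0 is 25 mm); "yaw": the turn about the tool's z in rad; "grip": the opening, from -1 (shut) to 1 (fully open), so that 0 is half open. In form: [{"tx": .., "ty": .., "tz": .., "yaw": .., "grip": ..}, ...]. A call has 1 to 5 rows; each row is the pose to reach, as a shift and turn from the pose commanded when the call began, along the tool's axes at that moment; what a row does not reach only later rows make up. A row lasts 1/8 s, in which the tool goes at most 62.5 mm and 10.7 degrees, less where a joint would pass 70% of its speed; a pose out of reach is approached as far as the arm can. A call with a gripper value outside its range is refused whole. The fingers move at their own pace and stop on an object; the grip force is fixed at half the most. Time passes only in rows, so rows that repeat a pose let the fingers close. It gives the time, the measured TCP pose, the force, the opening and the grip force at its end, in the units of the state.
- ctrl.sense(): the state, without advancing time (a new reading comes with each control period).
- eyes.grab_frame(name): name is "scene" or "top" or "wrist"; returns the picture (420x560x3 uint8, red, green, blue); there is no depth.
- eyes.get_calibration(name): a dict with "mtx" (3x3 intrinsics, pixels), "distortion" ([k1, k2, p1, p2, k3] as OpenCV has them; the pictures are not rectified), "world_from_camera" (4x4, takes a point from camera to world coordinates). Camera axes: x right, y down, z forward; pixel columns grow to the right and rows downward; lengths in m; the calibration is good to about 2 mm. A picture is of the moment at which its call begins: read the wrist's pose just before it. get_calibration takes no time and is no camera call; for the wrist camera it gives the pose at the moment of the call.
- ticket.job_done(): hands the job in; it is judged then, once.
The state is a dict: "clock": time; "qpos": joint angles; "joint_velocities": joint speeds; "tau": joint torques, N m; "position": TCP position; "tcp_rot": TCP orientation; "force": force on the tool from outside, world axes, zero at the start; "moment": the same for the moment, N m; "opening": finger opening in m; "finger_force": force on a finger pad.
Only numpy, scipy, OpenCV 4.12 (cv2) and the standard library are available. Lean on these libraries where they do the work, as an engineer would, in place of code of your own. Each camera call takes 0.05 s, during which the arm holds its last target. There are 200 camera calls.

TASK

End the vial digester's heating run: with its cover still shut, press the white, then the yellow, then the red key on the blue console fully down, one at a time. Then raise the amber sprung cover by its bar handle until it is clearly past its balance point (the red mark on the gauge at its side) keeping hold of it so that it does not spring open to its stop, ease it down again, and finish still holding it steady just below the balance point, with the pointer well inside the gauge's green sector, so that it would drop shut by itself if let go. Leave the glassware and other things on the bench where they stand.

Things in the scene. Friction and masses are not known exactly. Their poses are not given: they have to be found in the camera images.
- digester: vial digester, fixed to the bench: grey housing 220 x 260 x 90 mm, origin at the centre of its underside; x points from its front (handle, robot side) to its back (hinge), y to its left. An angle gauge stands at its left (+y) side, 140 mm from the middle, up to 145 mm around the hinge: white, green, red mark, white; the red pointer on the cover moves along it. Both can only be seen.
- cover (a joint): angle of the amber cover (hood 170 mm from hinge to front, 220 wide, 45 high; 0.95 kg), rad: 0 shut, grows as the front rises, stop 1.55. Balance point (red mark) 0.95: below it weight pulls it shut (3 N at the handle when shut, 0.8 N at 0.77), above it the spring pulls it open (0.7 N at 1.1, 2 N at 1.4). Damping 0.25 N m s/rad, almost no friction. Green sector 0.65 to 0.90.
- cover_hinge (a point): middle of the cover's hinge line, which runs along the digester's y axis; at (90, 0, 95) mm in the digester's frame
- cover_handle (a point): middle of the handle: round black bar, 12 mm thick, 140 long, parallel to the hinge line, on arms at both ends, 50 mm before the cover's front wall. Shut, it is 220 mm in front of and 30 mm above the hinge line, 125 mm above the bench; it swings with the cover. Can be pinched from above, one finger between bar and wall, and turns between the pads as the cover swings.
- console: blue control console, fixed to the bench, 190 x 210 x 34 mm, origin at the centre of its underside; green screen on its far (+x) half, the three keys in a row along its y axis, 62 mm apart, 50 mm towards -x from its middle. Which key lies where varies.
- key_white (a joint): travel of the white key in m: 0 up, 0.006 fully down; spring key, 1.2 N to start, 4 N fully down
- key_yellow (a joint): travel of the yellow key in m: 0 up, 0.006 fully down; spring key, 1.2 N to start, 4 N fully down
- key_red (a joint): travel of the red key in m: 0 up, 0.006 fully down; spring key, 1.2 N to start, 4 N fully down
- key_white_top (a point): centre of the top of the round white key (26 mm dia in a black ring 42 mm dia), about 56 mm above the bench when up; pressed straight down
- key_yellow_top (a point): centre of the top of the round yellow key (26 mm dia in a black ring 42 mm dia), about 56 mm above the bench when up; pressed straight down
- key_red_top (a point): centre of the top of the round red key (26 mm dia in a black ring 42 mm dia), about 56 mm above the bench when up; pressed straight down
- green_bottle: green glass bottle with a yellow cap, 64 dia x 210, mm; bystander, origin under its middle
- clear_bottle: clear bottle with a white cap, 72 dia x 190, mm; bystander, origin under its middle
- sample_jar: white jar with a blue cap, 60 dia x 90, mm; bystander, origin under its middle
- beaker: clear glass beaker, 72 dia x 85, mm; bystander, origin under its middle
- vial_rack: orange vial rack, with its vials 90 x 160 x 92, mm; bystander, origin under its middle
- spatula: steel lab spatula lying flat, 180 long, mm; bystander, origin under its middle
- marker: white and blue marker pen lying flat, 130 long, mm; bystander, origin under its middle

How it is judged:
On the way, in this order (a step that is already met when the one before it is completed fails the run):
1. the white key is pressed down, the other keys up and the cover shut (value of joint key_white above 0.004 m and value of joint each of key_yellow, key_red below 0.0015 m and value of joint cover below 0.05 rad), for 0.05 s.
2. the yellow key is pressed down, the other keys up and the cover shut (value of joint key_yellow above 0.004 m and value of joint each of key_white, key_red below 0.0015 m and value of joint cover below 0.05 rad), for 0.05 s.
3. the red key is pressed down, the other keys up and the cover shut (value of joint key_red above 0.004 m and value of joint each of key_white, key_yellow below 0.0015 m and value of joint cover below 0.05 rad), for 0.05 s.
4. the cover is raised past its balance point by the fingers (value of joint cover above 1 rad and contact force between the fingers and digester above 0.1 N), for 0.1 s.
At the end, for the whole second after the job is handed in: The fingers still hold the cover (contact force above 0.1 N), steady (under 0.06 rad/s), between 0.65 and 0.90 rad, i.e. 3 to 17 degrees below its balance point at 0.95 rad; all keys are up again (value of joint cover between 0.65 and 0.9 rad and velocity of joint cover between -0.06 and 0.06 rad/s and contact force between the fingers and digester above 0.1 N and value of joint each of key_white, key_yellow, key_red below 0.0015 m); the arm keeps its last pose, push and grip.
It fails at once if the cover springs open to its stop (beyond 1.45 rad) (value of joint cover above 1.45 rad).
It fails at once if two keys are pressed at once (value of joint each of key_white, key_yellow above 0.003 m or value of joint each of key_white, key_red above 0.003 m or value of joint each of key_yellow, key_red above 0.003 m).
It fails at once if a bystander is moved more than 30 mm (distance of any of green_bottle, clear_bottle, sample_jar, beaker, vial_rack, spatula, marker from where it was at the start of the episode above 0.03 m).
It also fails if it takes over 64 s, if anything falls off the work surface, if the arm or the gripper's body presses on something with over 40 N, if the wrist force passes 120 N, or if a joint passes its speed limit or range.

## Working session

There is one attempt and no reset: what is moved stays moved. The work goes in short steps, Python scripts to look and compute and a shell command to move; the robot and the scene stay as the last step left them, time stands still between calls to the robot, and variables do not carry over. Pictures are saved under pics/ and viewed, at most 10 in all, crops included, and the job is handed in when it is done.

```bash
mkdir -p pics && python3 - <<'E'
from workcell import ctrl, eyes
import cv2, numpy as np
s=ctrl.sense(); print({k:np.round(v,3).tolist() for k,v in s.items()})
for n in ("scene","top"):
    im=eyes.grab_frame(n); cv2.imwrite(f"pics/{n}0.png",im[:,:,::-1])
    c=eyes.get_calibration(n); print(n,np.round(c["mtx"],1).tolist(),c["distortion"],np.round(c["world_from_camera"],3).tolist())
E
```

```text
{'clock': 0.0, 'qpos': [1.196, 0.265, 1.605, -0.0, 1.274, -0.037], 'joint_velocities': [-0.001, -0.001, -0.001, -0.0, -0.002, 0.0], 'tau': [0.005, -50.21, -35.688, 0.073, 0.029, -0.0], 'position': [0.223, 0.636, 0.237], 'tcp_rot': [0.168, 0.986, -0.001, -0.0], 'force': [-0.19, -0.344, -2.049], 'moment': [-0.008, -0.03, -0.022], 'finger_force': 0.0, 'opening': 0.088}
scene [[418.1, 0.0, 281.7], [0.0, 418.1, 214.8], [0.0, 0.0, 1.0]] [-0.03551847  0.          0.          0.          0.        ] [[-0.665, 0.423, -0.616, 1.319], [0.747, 0.353, -0.563, 0.694], [-0.021, -0.835, -0.55, 0.81], [0.0, 0.0, 0.0, 1.0]]
top [[399.3, 0.0, 275.1], [0.0, 399.3, 211.6], [0.0, 0.0, 1.0]] [-0.05515839  0.          0.          0.          0.        ] [[-0.03, -0.983, 0.182, 0.342], [-1.0, 0.031, 0.003, -0.026], [-0.008, -0.182, -0.983, 1.188], [0.0, 0.0, 0.0, 1.0]]
```

View pics/scene0.png

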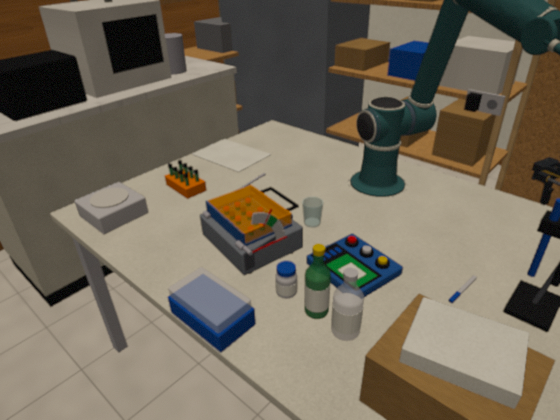

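View pics/top0.png

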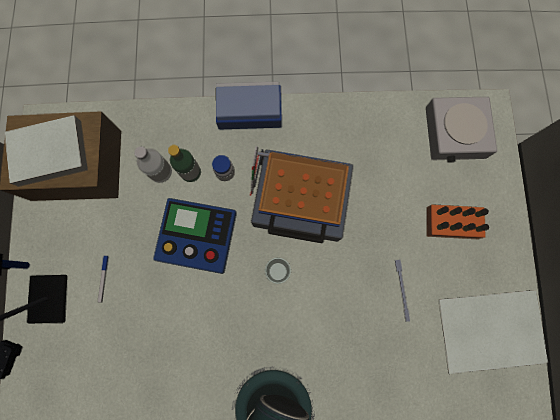

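The scene view shows the console keys as red (352,240), white (367,251) and yellow (383,261). In the top view they are yellow (168,247), white (189,251) and red (211,255). The handle is the dark bar near (297,232), and the beaker stands in front of it at (278,270).

```bash
cat > h.py <<'E'
import cv2, numpy as np
from workcell import eyes
def ray(c,uv):
    p=cv2.undistortPoints(np.array([[uv]],float),c["mtx"],c["distortion"])[0,0]
    T=np.array(c["world_from_camera"]); return T[:3,3],T[:3,:3]@np.array([p[0],p[1],1])
def onz(c,uv,z):
    o,d=ray(c,uv); return o+d*(z-o[2])/d[2]
def tri(c1,u1,c2,u2):
    (o,d),(p,e)=ray(c1,u1),ray(c2,u2)
    t=np.linalg.lstsq(np.c_[d,-e],p-o,rcond=None)[0]
    a,b=o+t[0]*d,p+t[1]*e; return (a+b)/2,np.linalg.norm(a-b)
def blob(im,lo,hi,box):
    x0,y0,x1,y1=box
    m=cv2.inRange(cv2.cvtColor(im,cv2.COLOR_RGB2HSV)[y0:y1,x0:x1],np.array(lo),np.array(hi))
    n,l,st,ce=cv2.connectedComponentsWithStats(m); i=1+np.argmax(st[1:,4]); return ce[i]+[x0,y0],st[i,4],(l==i)
E
python3 - <<'E'
from h import *
top=cv2.imread("pics/top0.png")[:,:,::-1].copy(); sc=cv2.imread("pics/scene0.png")[:,:,::-1].copy()
ct,cs=eyes.get_calibration("top"),eyes.get_calibration("scene")
R={"white":([0,0,120],[180,90,255]),"yellow":([15,130,110],[35,255,255]),"red":([0,150,90],[8,255,255])}
B={"white":((181,244,198,259),(360,245,374,257)),"yellow":((160,239,177,255),(375,255,391,268)),"red":((203,247,219,263),(344,233,360,247))}
for k in R:
    a,n,_=blob(top,*R[k],B[k][0]); b,m,_=blob(sc,*R[k],B[k][1])
    P,g=tri(ct,a,cs,b); print(k,a.round(1),n,b.round(1),m,"z56",onz(ct,a,.056).round(4),onz(cs,b,.056).round(4),"tri",P.round(4),round(g,4))
# crops for handle
x0,y0,x1,y1=240,140,370,290
cv2.imwrite("pics/c1.png",cv2.resize(top[y0:y1,x0:x1,::-1],None,fx=4,fy=4,interpolation=cv2.INTER_CUBIC))
E
```

```text
white [188.6 250.6] 50 [367.1 247.7] 49 z56 [0.4462 0.2268 0.056 ] [0.4456 0.2288 0.056 ] tri [0.4457 0.2278 0.0555] 0.002
yellow [167.6 246.5] 52 [382.2 259.3] 50 z56 [0.4595 0.2873 0.056 ] [0.4639 0.2897 0.056 ] tri [0.46   0.2881 0.0526] 0.0004
red [210.  254.5] 56 [351.4 239.5] 35 z56 [0.4333 0.1656 0.056 ] [0.4416 0.1717 0.056 ] tri [0.4338 0.1669 0.0492] 0.0003
```

View pics/c1.png

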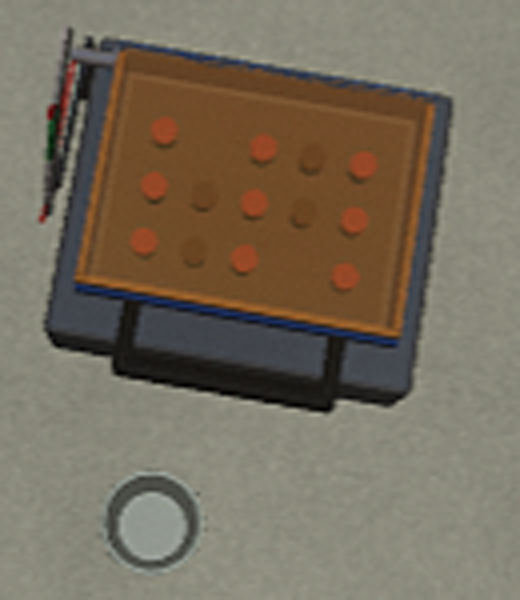

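Keys: the triangulated spacing is 62 mm, as specified. The crop shows the handle's front edge running from about (114,375) to (333,410), the beaker at (152,522), and the gauge at the upper left. Next I'll measure the handle, beaker and the stand near the start pose.

```bash
python3 - <<'E'
from h import *
top=cv2.imread("pics/top0.png")[:,:,::-1].copy()
ct,cs=eyes.get_calibration("top"),eyes.get_calibration("scene")
g=cv2.cvtColor(top,cv2.COLOR_RGB2GRAY)
cr=lambda x,y:(240+(x-1.5)/4,140+(y-1.5)/4)
L=onz(ct,cr(114,375),.123);R=onz(ct,cr(333,410),.123)
print("handle front L,R",L.round(4),R.round(4),np.linalg.norm(L-R),"yaw",np.arctan2(*(L-R)[[1,0]])-np.pi/2)
for n,p,z in (("hood front L",(77,283),.14),("hood front R",(402,335),.14),("hood back L",(118,45),.14),("hood back R",(435,98),.14),("house fl",(46,333),.09),("house fr",(408,393),.09)): print(n,onz(ct,cr(*p),z).round(4))
print("beaker top",onz(ct,cr(152,522),.085).round(3))
print("stand base",[onz(ct,p,0).round(3)[:2].tolist() for p in((27,322),(64,322),(29,276),(67,276))])
w=eyes.grab_frame("wrist"); cv2.imwrite("pics/w0.png",w[:,:,::-1])
c=eyes.get_calibration("wrist"); print(np.round(c["world_from_camera"],3).tolist(),np.round(c["mtx"],1).tolist())
# profile of brightness across bar at crop center column
for u in(285,297,309): print(u,g[218:252,u].tolist())
E
```

```text
handle front L,R [ 0.4801 -0.0022  0.123 ] [ 0.4519 -0.148   0.123 ] 0.14840240496159499 yaw -0.19056279265264764
hood front L [0.5404 0.0204 0.14  ]
hood front R [ 0.4986 -0.1943  0.14  ]
hood back L [ 0.706  -0.0114  0.14  ]
hood back R [ 0.6613 -0.2267  0.14  ]
house fl [0.5152 0.045  0.09  ]
house fr [ 0.4655 -0.2042  0.09  ]
beaker top [ 0.383 -0.025  0.085]
stand base [[0.252, 0.724], [0.25, 0.609], [0.387, 0.727], [0.385, 0.607]]
[[0.332, 0.907, 0.261, 0.157], [0.943, -0.318, -0.093, 0.66], [-0.002, 0.277, -0.961, 0.384], [0.0, 0.0, 0.0, 1.0]] [[334.5, 0.0, 278.4], [0.0, 334.5, 203.8], [0.0, 0.0, 1.0]]
285 [72, 69, 69, 68, 70, 67, 66, 70, 71, 64, 51, 26, 25, 21, 25, 28, 31, 20, 18, 146, 135, 134, 137, 134, 132, 133, 129, 135, 134, 132, 137, 135, 136, 130]
297 [47, 24, 69, 67, 67, 70, 69, 69, 69, 68, 69, 63, 55, 28, 31, 23, 24, 26, 31, 24, 4, 132, 141, 138, 131, 131, 134, 139, 137, 137, 135, 140, 142, 143]
309 [106, 42, 47, 23, 65, 71, 70, 69, 69, 67, 72, 71, 69, 67, 60, 30, 29, 22, 23, 26, 32, 23, 9, 134, 142, 141, 137, 137, 140, 140, 138, 135, 141, 140]
```

View pics/w0.png

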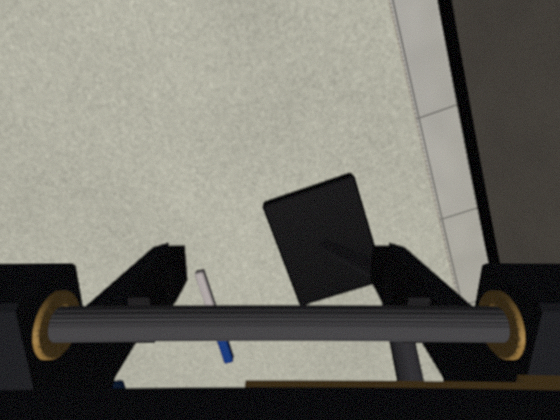

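The wrist view shows the stand's base at (320,240) beside the start pose, so I move away in -y before turning. The handle centre is about (0.471, -0.0765, 0.125) with yaw -0.19: the hood, housing and bar measurements agree, and the hood width of 219 mm matches the specified 220.

```bash
python3 -m pendant '[{"tx":-0.6,"ty":-1.6,"tz":0,"yaw":0,"grip":-1},{"tx":-1.3,"ty":-3.6,"tz":0,"yaw":0,"grip":-1},{"tx":-2,"ty":-5.6,"tz":0,"yaw":0.17,"grip":-1},{"tx":-2.6,"ty":-7.2,"tz":0,"yaw":0.34,"grip":-1},{"tx":-2.6,"ty":-7.5,"tz":0,"yaw":0.5,"grip":-1}]'; cat >> h.py <<'E'
def go(p,a=-0.192):
    from workcell import ctrl
    from scipy.spatial.transform import Rotation as Ro
    s=ctrl.sense(); R=Ro.from_quat(s["tcp_rot"]).as_matrix(); y=R[:,1]
    print("pos",np.round(s["position"],4),"rows tx,ty,tz",np.round(R.T@(np.array(p)-s["position"])/.025,2),"yaw",round(((np.arctan2(y[1],y[0])-a+np.pi)%(2*np.pi))-np.pi,3),"F",np.round(s["force"],2),"t",s["clock"],"q6",round(s["qpos"][5],2),"open",round(s["opening"],4),"ff",s["finger_force"], "tilt",R[:2,2].round(3))
E
python3 -c "
from h import *
go((.4462,.2268,.09))"
```

```text
clock: 0.78
position: [0.2226, 0.4356, 0.2382]
tcp_rot: [0.41, 0.912, -0.001, 0.0]
force: [0.4, -0.1, -0.6]
opening: 0.0402
finger_force: 0.0
pos [0.2226 0.4356 0.2382] rows tx,ty,tz [-12.18   1.15   5.94] yaw 0.918 F [ 0.37 -0.05 -0.64] t 0.775 q6 0.32 open 0.0402 ff 0.0 tilt [-0.    -0.001]
```

```bash
python3 -m pendant '[{"tx":-2,"ty":0.2,"tz":0.5,"yaw":0.18,"grip":-1},{"tx":-4.4,"ty":0.4,"tz":1.2,"yaw":0.36,"grip":-1},{"tx":-6.8,"ty":0.6,"tz":2,"yaw":0.54,"grip":-1},{"tx":-9.2,"ty":0.9,"tz":2.6,"yaw":0.72,"grip":-1},{"tx":-11,"ty":1.05,"tz":3,"yaw":0.9,"grip":-1}]' | grep force; python3 -m pendant '[{"tx":0,"ty":0,"tz":0,"yaw":0,"grip":-1},{"tx":0,"ty":0,"tz":0,"yaw":0,"grip":-1}]' |grep open
python3 -c "
from h import *
go((.4462,.2268,.07))"
```

```text
force: [0.7, -0.0, -0.4]
finger_force: 0.0
opening: 0.0008
pos [0.426  0.2517 0.1636] rows tx,ty,tz [-0.85  0.96  3.74] yaw 0.026 F [-0.26  0.23 -0.09] t 1.65 q6 0.65 open 0.0008 ff 0.0 tilt [-0.001  0.   ]
```

```bash
python3 -m pendant '[{"tx":-0.4,"ty":0.5,"tz":1,"yaw":0.026,"grip":-1},{"tx":-0.85,"ty":0.96,"tz":2.4,"yaw":0.026,"grip":-1},{"tx":-0.85,"ty":0.96,"tz":3.4,"yaw":0.026,"grip":-1},{"tx":-0.85,"ty":0.96,"tz":3.6,"yaw":0.026,"grip":-1},{"tx":-0.85,"ty":0.96,"tz":3.6,"yaw":0.026,"grip":-1}]' | grep force
python3 -c "
from h import *
go((.4462,.2268,.05))
w=eyes.grab_frame('wrist'); cv2.imwrite('pics/w1.png',w[:,:,::-1])
c=eyes.get_calibration('wrist');T=np.array(c['world_from_camera'])
for n,p in (('white',(.4462,.2268,.056)),('yellow',(.4595,.2873,.056)),('red',(.4333,.1656,.056))):
    q=np.linalg.inv(T)@np.r_[p,1]; print(n,cv2.projectPoints(q[:3],np.zeros(3),np.zeros(3),c['mtx'],c['distortion'])[0].round(1).ravel())
"
```

```text
force: [-0.1, -1.0, -1.0]
finger_force: 0.0
pos [0.4462 0.2277 0.0742] rows tx,ty,tz [-0.04  0.01  0.97] yaw 0.001 F [-0.15 -0.99 -0.97] t 2.275 q6 0.61 open 0.0005 ff 0.0 tilt [0. 0.]
white [276.9 248.5]
yellow [279.9 130.3]
red [275.3 347.6]
```

View pics/w1.png

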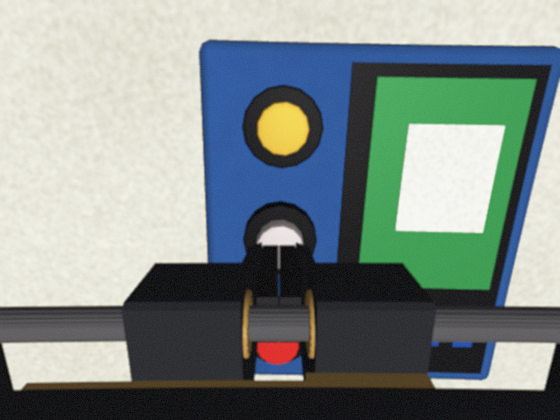

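The closed fingers are centred over the white key (280,240). Yellow is at (283,128), about 1 mm from its prediction. Pressing.

```bash
python3 -m pendant '[{"tx":-0.04,"ty":0,"tz":0.4,"yaw":0,"grip":-1},{"tx":-0.04,"ty":0,"tz":0.65,"yaw":0,"grip":-1},{"tx":-0.04,"ty":0,"tz":0.8,"yaw":0,"grip":-1},{"tx":-0.04,"ty":0,"tz":0.92,"yaw":0,"grip":-1},{"tx":-0.04,"ty":0,"tz":0.92,"yaw":0,"grip":-1}]' | egrep "force|pos"; python3 -m pendant '[{"tx":0,"ty":0,"tz":0.04,"yaw":0,"grip":-1},{"tx":0,"ty":0,"tz":0.04,"yaw":0,"grip":-1}]' | egrep "force|pos"
```

```text
position: [0.4463, 0.2257, 0.0508]
force: [-1.9, 0.1, 3.4]
finger_force: 1.8
position: [0.4463, 0.2257, 0.0504]
force: [-3.5, 0.5, 7.1]
finger_force: 3.7
```

Force went 3.4 → 7.1 N at z=0.0504, so the white key is bottomed. Next is yellow.

```bash
python3 -m pendant '[{"tx":0,"ty":0,"tz":-0.5,"yaw":0,"grip":-1},{"tx":0,"ty":0,"tz":-1,"yaw":0,"grip":-1},{"tx":1.2,"ty":0,"tz":-1,"yaw":0,"grip":-1},{"tx":2.4,"ty":0,"tz":-1,"yaw":0,"grip":-1},{"tx":2.48,"ty":0.05,"tz":-1,"yaw":0,"grip":-1}]' | egrep "force|pos"
python3 -m pendant '[{"tx":0,"ty":0,"tz":0,"yaw":0,"grip":-1}]' | egrep "force|pos"
python3 -c "
from h import *
go((.4595,.2873,.0505))"
```

```text
position: [0.4603, 0.2878, 0.0757]
force: [-0.8, -0.4, -0.7]
finger_force: 0.0
position: [0.4593, 0.2859, 0.0748]
force: [0.1, -0.8, 0.2]
finger_force: 0.0
pos [0.4593 0.2859 0.0748] rows tx,ty,tz [ 0.06 -0.    0.97] yaw -0.0 F [ 0.14 -0.76  0.17] t 3.95 q6 0.7 open 0.0002 ff 0.0 tilt [-0.    -0.001]
```

```bash
python3 -m pendant '[{"tx":0.04,"ty":0,"tz":0.4,"yaw":0,"grip":-1},{"tx":0.04,"ty":0,"tz":0.65,"yaw":0,"grip":-1},{"tx":0.04,"ty":0,"tz":0.8,"yaw":0,"grip":-1},{"tx":0.04,"ty":0,"tz":0.95,"yaw":0,"grip":-1},{"tx":0.04,"ty":0,"tz":0.97,"yaw":0,"grip":-1}]' | egrep "force|pos"; python3 -m pendant '[{"tx":0,"ty":0,"tz":0.04,"yaw":0,"grip":-1},{"tx":0,"ty":0,"tz":0.04,"yaw":0,"grip":-1}]' | egrep "force|pos"
```

```text
position: [0.4593, 0.2867, 0.0504]
force: [-3.5, -2.8, 5.8]
finger_force: 2.8
position: [0.4593, 0.2867, 0.0503]
force: [-4.8, -5.2, 9.2]
finger_force: 4.9
```

Yellow is bottomed too. Next is red, passing above white.

```bash
python3 -m pendant '[{"tx":0,"ty":0,"tz":-0.6,"yaw":0,"grip":-1},{"tx":-0.5,"ty":0,"tz":-1.2,"yaw":0,"grip":-1},{"tx":-2.6,"ty":0,"tz":-1.2,"yaw":0,"grip":-1},{"tx":-4.6,"ty":-0.1,"tz":-1.2,"yaw":0,"grip":-1},{"tx":-4.96,"ty":-0.1,"tz":-1,"yaw":0,"grip":-1}]' | egrep "force|pos"
python3 -m pendant '[{"tx":0,"ty":0,"tz":0,"yaw":0,"grip":-1}]' | egrep "force|pos"
python3 -c "
from h import *
go((.4335,.1660,.0505))"
```

```text
position: [0.4327, 0.1637, 0.0751]
force: [0.3, -0.3, 0.1]
finger_force: 0.0
position: [0.4335, 0.1656, 0.0748]
force: [0.3, -0.9, 0.0]
finger_force: 0.0
pos [0.4335 0.1656 0.0748] rows tx,ty,tz [ 0.02 -0.    0.97] yaw -0.003 F [ 0.27 -0.89  0.02] t 5.575 q6 0.51 open 0.0003 ff 0.0 tilt [0.001 0.001]
```

```bash
python3 -m pendant '[{"tx":0.02,"ty":0,"tz":0.4,"yaw":0,"grip":-1},{"tx":0.02,"ty":0,"tz":0.65,"yaw":0,"grip":-1},{"tx":0.02,"ty":0,"tz":0.8,"yaw":0,"grip":-1},{"tx":0.02,"ty":0,"tz":0.95,"yaw":0,"grip":-1},{"tx":0.02,"ty":0,"tz":0.97,"yaw":0,"grip":-1}]' | egrep "force|pos"; python3 -m pendant '[{"tx":0,"ty":0,"tz":0.04,"yaw":0,"grip":-1},{"tx":0,"ty":0,"tz":0.04,"yaw":0,"grip":-1}]' | egrep "force|pos"
python3 -m pendant '[{"tx":0,"ty":0,"tz":-1,"yaw":0,"grip":-1},{"tx":0,"ty":0,"tz":-3,"yaw":0,"grip":-1},{"tx":0,"ty":0,"tz":-5,"yaw":0,"grip":-0.18},{"tx":0,"ty":0,"tz":-6,"yaw":0,"grip":-0.18},{"tx":0,"ty":0,"tz":-6,"yaw":0,"grip":-0.18}]' | egrep "force|pos|open"
python3 -c "
from h import *
go((.471,-.0765,.106))"
```

```text
position: [0.4334, 0.1672, 0.0504]
force: [-3.1, 2.2, 6.6]
finger_force: 3.3
position: [0.4334, 0.1672, 0.0503]
force: [-5.5, 1.8, 11.7]
finger_force: 5.6
position: [0.4353, 0.1671, 0.2015]
force: [-0.4, 0.0, -0.4]
opening: 0.0283
finger_force: 0.0
pos [0.4353 0.1671 0.2015] rows tx,ty,tz [-9.3   3.25  3.81] yaw -0.001 F [-0.4   0.05 -0.41] t 7.075 q6 0.51 open 0.0283 ff 0.0 tilt [0.005 0.001]
```

```bash
python3 -m pendant '[{"tx":-2,"ty":0.7,"tz":0,"yaw":0,"grip":-0.18},{"tx":-4.2,"ty":1.5,"tz":0,"yaw":0,"grip":-0.18},{"tx":-6.4,"ty":2.3,"tz":0,"yaw":0,"grip":-0.18},{"tx":-8.5,"ty":3,"tz":0.5,"yaw":0,"grip":-0.18},{"tx":-9.3,"ty":3.25,"tz":1,"yaw":0,"grip":-0.18}]' | egrep "force|pos"
python3 -m pendant '[{"tx":0,"ty":0,"tz":0,"yaw":0,"grip":-0.18}]' | egrep "force|open"
python3 -c "
from h import *
go((.471,-.0765,.106))
w=eyes.grab_frame('wrist'); cv2.imwrite('pics/w2.png',w[:,:,::-1])
c=eyes.get_calibration('wrist');T=np.array(c['world_from_camera'])
u=np.array([.191,.982,0])
for k in (-.07,0,.07):
    q=np.linalg.inv(T)@np.r_[np.array([.471,-.0765,.125])+k*u,1]; print(k,cv2.projectPoints(q[:3],np.zeros(3),np.zeros(3),c['mtx'],c['distortion'])[0].round(1).ravel())
"
```

```text
position: [0.4676, -0.0798, 0.1717]
force: [0.2, 0.2, -0.4]
finger_force: 0.0
force: [-0.0, -0.4, -0.1]
opening: 0.0363
finger_force: 0.0
pos [ 0.4665 -0.0781  0.1709] rows tx,ty,tz [0.1  0.18 2.59] yaw -0.004 F [-0.04 -0.39 -0.07] t 7.825 q6 -0.02 open 0.0363 ff 0.0 tilt [-0.006  0.001]
-0.07 [284.1 324.8]
0 [284.3 226.1]
0.07 [284.5 107.2]
```

View pics/w2.png

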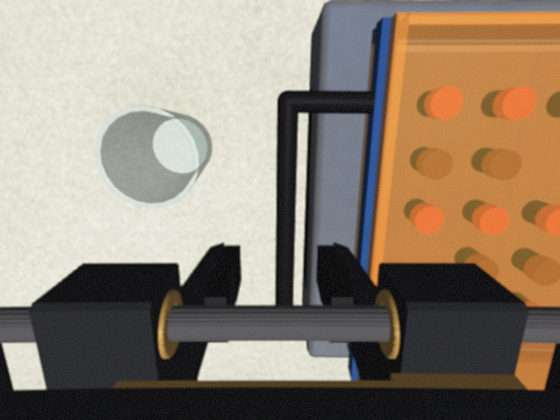

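The bar appears at column 285–287 against a predicted 284, so it's centred between the fingers. The beaker is clear at (150,155). Descending and gripping.

```bash
python3 -m pendant '[{"tx":0.1,"ty":0.2,"tz":0.4,"yaw":0,"grip":-0.18},{"tx":0.1,"ty":0.2,"tz":1.1,"yaw":0,"grip":-0.18},{"tx":0.1,"ty":0.2,"tz":1.9,"yaw":0,"grip":-0.18},{"tx":0.1,"ty":0.2,"tz":2.4,"yaw":0,"grip":-0.18},{"tx":0.1,"ty":0.2,"tz":2.6,"yaw":0,"grip":-0.18}]' | egrep "force|pos"
python3 -m pendant '[{"tx":0,"ty":0,"tz":0,"yaw":0,"grip":-0.4},{"tx":0,"ty":0,"tz":0,"yaw":0,"grip":-0.6},{"tx":0,"ty":0,"tz":0,"yaw":0,"grip":-0.8},{"tx":0,"ty":0,"tz":0,"yaw":0,"grip":-1},{"tx":0,"ty":0,"tz":0,"yaw":0,"grip":-1}]' | egrep "force|pos|open"
python3 -c "
from h import *
go((.471,-.0765,.106))
for t in np.arange(0,1.2,.05): print(round(t,2),round((220-220*np.cos(t)+30*np.sin(t))/25,2),round(-(220*np.sin(t)+30*np.cos(t)-30)/25,2))"
```

```text
position: [0.4732, -0.0751, 0.1078]
force: [-0.0, 0.1, 0.2]
finger_force: 0.0
position: [0.4709, -0.0751, 0.109]
force: [-8.7, 2.2, 5.3]
opening: 0.0112
finger_force: 29.9
pos [ 0.4709 -0.0751  0.109 ] rows tx,ty,tz [-0.05  0.02  0.12] yaw -0.001 F [-8.7   2.22  5.33] t 9.125 q6 -0.02 open 0.0112 ff 29.916170560754836 tilt [-0.007  0.002]
0.0 0.0 -0.0
0.05 0.07 -0.44
0.1 0.16 -0.87
0.15 0.28 -1.3
0.2 0.41 -1.72
0.25 0.57 -2.14
0.3 0.75 -2.55
0.35 0.94 -2.94
0.4 1.16 -3.33
0.45 1.4 -3.71
0.5 1.65 -4.07
0.55 1.93 -4.42
0.6 2.21 -4.76
0.65 2.52 -5.08
0.7 2.84 -5.39
0.75 3.18 -5.68
0.8 3.53 -5.95
0.85 3.89 -6.2
0.9 4.27 -6.44
0.95 4.66 -6.66
1.0 5.06 -6.85
1.05 5.46 -7.03
1.1 5.88 -7.19
1.15 6.3 -7.32
```

Gripped (opening 11.2 mm, 29.9 N); the command leads the bar by about 2 mm, so I'll fold that in while following the arc.

```bash
python3 -m pendant '[{"tx":0,"ty":0,"tz":-0.52,"yaw":0,"grip":-1},{"tx":0,"ty":0.08,"tz":-0.95,"yaw":0,"grip":-1},{"tx":0,"ty":0.2,"tz":-1.38,"yaw":0,"grip":-1},{"tx":0,"ty":0.33,"tz":-1.8,"yaw":0,"grip":-1},{"tx":0,"ty":0.49,"tz":-2.22,"yaw":0,"grip":-1}]' | egrep "force|pos|open"
cat >> h.py <<'E'
def th():
    from workcell import ctrl
    s=ctrl.sense(); d=(np.array(s["position"])-[.4709,-.0751,.109])*1000
    b=d[:2]@[.982,-.191]; f,z=220-b,30+d[2]
    print("theta",round(np.arctan2(z,f)-np.arctan2(30,220),3),"radius",round(np.hypot(f,z),1),"of 222.0; F back/lat/up",np.round([s["force"][:2]@np.array([.982,-.191]),s["force"][:2]@np.array([.191,.982]),s["force"][2]],1),"ff",round(s["finger_force"],1),"t",s["clock"],"tilt",s["tcp_rot"])
E
python3 -c "
from h import *
th()"
```

```text
position: [0.4851, -0.0781, 0.1651]
force: [-4.9, -0.1, -2.3]
opening: 0.0108
finger_force: 30.0
theta 0.261 radius 222.8 of 222.0; F back/lat/up [-4.8 -1.  -2.3] ff 30.0 t 9.75 tilt [ 0.77191911  0.63571938 -0.00099219 -0.00088078]
```

```bash
python3 -m pendant '[{"tx":0,"ty":0.18,"tz":-0.41,"yaw":0,"grip":-1},{"tx":0,"ty":0.37,"tz":-0.8,"yaw":0,"grip":-1},{"tx":0,"ty":0.59,"tz":-1.19,"yaw":0,"grip":-1},{"tx":0,"ty":0.83,"tz":-1.57,"yaw":0,"grip":-1},{"tx":0,"ty":1.08,"tz":-1.93,"yaw":0,"grip":-1}]' >/dev/null
python3 -c "
from h import *
th()"
python3 -m pendant '[{"tx":0,"ty":0.28,"tz":-0.35,"yaw":0,"grip":-1},{"tx":0,"ty":0.56,"tz":-0.69,"yaw":0,"grip":-1},{"tx":0,"ty":0.87,"tz":-1.01,"yaw":0,"grip":-1},{"tx":0,"ty":1.19,"tz":-1.32,"yaw":0,"grip":-1},{"tx":0,"ty":1.53,"tz":-1.61,"yaw":0,"grip":-1}]' >/dev/null
python3 -c "
from h import *
th()
for n in('scene','wrist'):
    w=eyes.grab_frame(n); cv2.imwrite('pics/m_'+n+'.png',w[:,:,::-1])"
```

```text
theta 0.511 radius 224.1 of 222.0; F back/lat/up [-8.8 -2.2  1.5] ff 30.0 t 10.375 tilt [ 0.77190972  0.6357292  -0.00163428 -0.00104587]
theta 0.768 radius 225.9 of 222.0; F back/lat/up [-11.2  -3.3   8. ] ff 30.0 t 11.0 tilt [ 7.71926254e-01  6.35710865e-01 -1.20909422e-03  3.05314823e-04]
```

View pics/m_scene.png

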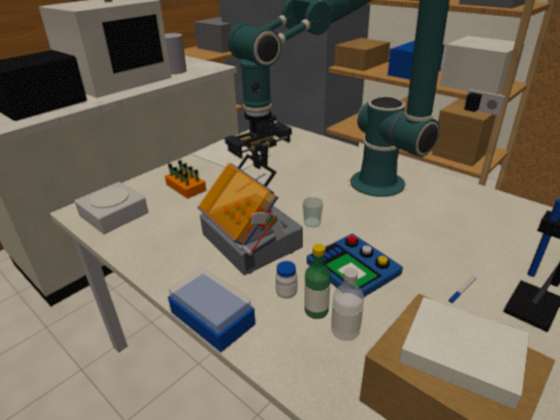

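The scene shows the cover about half raised, the bar held at (262,165) and the bystanders undisturbed. A radial load of about 13 N means my arc is 2–3 mm too tight, so I correct outward while going on past balance.

```bash
python3 -m pendant '[{"tx":0,"ty":0.29,"tz":-0.35,"yaw":0,"grip":-1},{"tx":0,"ty":0.65,"tz":-0.6,"yaw":0,"grip":-1},{"tx":0,"ty":1.03,"tz":-0.84,"yaw":0,"grip":-1},{"tx":0,"ty":1.42,"tz":-1.06,"yaw":0,"grip":-1},{"tx":0,"ty":1.82,"tz":-1.25,"yaw":0,"grip":-1}]' >/dev/null
python3 -c "
from h import *
th()"
python3 -m pendant '[{"tx":0,"ty":0.4,"tz":-0.2,"yaw":0,"grip":-1},{"tx":0,"ty":0.8,"tz":-0.37,"yaw":0,"grip":-1},{"tx":0,"ty":0.8,"tz":-0.37,"yaw":0,"grip":-1},{"tx":0,"ty":0.8,"tz":-0.37,"yaw":0,"grip":-1}]' >/dev/null
python3 -c "
from h import *
th()
w=eyes.grab_frame('scene'); w=w[130:280,180:330]
cv2.imwrite('pics/n_scene.png',cv2.resize(w[:,:,::-1],None,fx=4,fy=4,interpolation=cv2.INTER_CUBIC))"
```

```text
theta 1.018 radius 227.4 of 222.0; F back/lat/up [-2.3 -6.9  2. ] ff 30.0 t 11.725 tilt [ 7.72056096e-01  6.35550746e-01 -2.64209072e-04  2.13642825e-03]
theta 1.116 radius 228.2 of 222.0; F back/lat/up [-0.5 -6.2  0.1] ff 30.0 t 12.225 tilt [7.72129462e-01 6.35458837e-01 1.99965671e-04 2.84962751e-03]
```

View pics/n_scene.png

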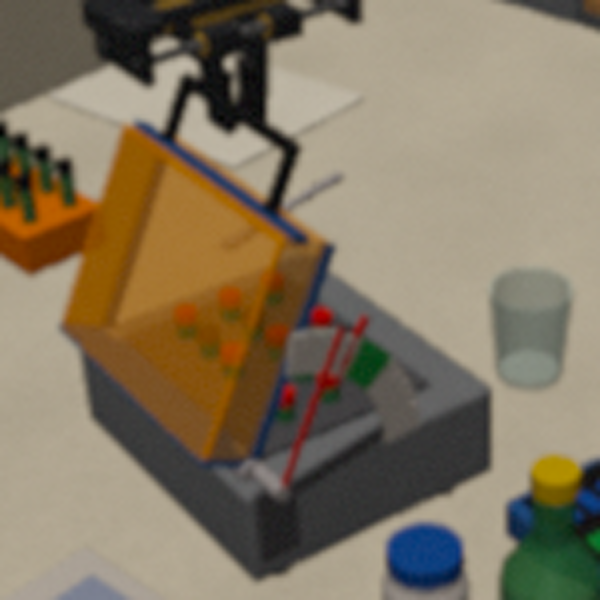

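```bash
python3 - <<'E'
from h import *
c=eyes.get_calibration('scene');Ti=np.linalg.inv(np.array(c['world_from_camera']))
X=np.array([.982,-.191,0]);Y=np.array([.191,.982,0])
H=np.array([.4709,-.0751,0])+.22*X+[0,0,.095]
def pr(a,r,y):
    p=H+r*(-np.cos(a)*X+[0,0,np.sin(a)])+y*Y; q=Ti@np.r_[p,1]
    u=cv2.projectPoints(q[:3],np.zeros(3),np.zeros(3),c['mtx'],c['distortion'])[0].ravel(); return ((u-[180,130])*4+1.5).round()
print("hinge",pr(0,0,.14))
for a in (.65,.9,.95,1.05,1.1,1.15): print(a,[(r,y,pr(a,r,y).tolist()) for r in(.11,.145) for y in (.13,.14,.15)])
E
```

```text
hinge [283. 491.]
0.65 [(0.11, 0.13, [374.0, 359.0]), (0.11, 0.14, [382.0, 365.0]), (0.11, 0.15, [391.0, 372.0]), (0.145, 0.13, [405.0, 319.0]), (0.145, 0.14, [414.0, 326.0]), (0.145, 0.15, [423.0, 332.0])]
0.9 [(0.11, 0.13, [350.0, 345.0]), (0.11, 0.14, [359.0, 351.0]), (0.11, 0.15, [368.0, 358.0]), (0.145, 0.13, [375.0, 300.0]), (0.145, 0.14, [383.0, 306.0]), (0.145, 0.15, [392.0, 312.0])]
0.95 [(0.11, 0.13, [345.0, 343.0]), (0.11, 0.14, [353.0, 350.0]), (0.11, 0.15, [362.0, 356.0]), (0.145, 0.13, [368.0, 298.0]), (0.145, 0.14, [376.0, 304.0]), (0.145, 0.15, [385.0, 310.0])]
1.05 [(0.11, 0.13, [333.0, 341.0]), (0.11, 0.14, [342.0, 347.0]), (0.11, 0.15, [351.0, 353.0]), (0.145, 0.13, [352.0, 294.0]), (0.145, 0.14, [361.0, 300.0]), (0.145, 0.15, [370.0, 306.0])]
1.1 [(0.11, 0.13, [327.0, 340.0]), (0.11, 0.14, [336.0, 346.0]), (0.11, 0.15, [345.0, 353.0]), (0.145, 0.13, [345.0, 293.0]), (0.145, 0.14, [353.0, 299.0]), (0.145, 0.15, [362.0, 305.0])]
1.15 [(0.11, 0.13, [321.0, 340.0]), (0.11, 0.14, [330.0, 346.0]), (0.11, 0.15, [338.0, 352.0]), (0.145, 0.13, [336.0, 292.0]), (0.145, 0.14, [345.0, 298.0]), (0.145, 0.15, [354.0, 304.0])]
```

The hinge model matches the picture (283,491 predicted, pointer foot seen at 285,485). The pointer tip at (362,320) lies beyond the red mark at (352,345), at about 1.08–1.1 rad, which agrees with the kinematic estimate of 1.11. Now easing it down.

```bash
python3 -m pendant '[{"tx":0,"ty":-0.42,"tz":0.16,"yaw":0,"grip":-1},{"tx":0,"ty":-0.82,"tz":0.34,"yaw":0,"grip":-1},{"tx":0,"ty":-1.22,"tz":0.53,"yaw":0,"grip":-1},{"tx":0,"ty":-1.61,"tz":0.75,"yaw":0,"grip":-1},{"tx":0,"ty":-1.99,"tz":0.99,"yaw":0,"grip":-1}]' >/dev/null
python3 -c "
from h import *
th()"
python3 -m pendant '[{"tx":0,"ty":-0.18,"tz":0.12,"yaw":0,"grip":-1},{"tx":0,"ty":-0.36,"tz":0.25,"yaw":0,"grip":-1},{"tx":0,"ty":-0.54,"tz":0.39,"yaw":0,"grip":-1},{"tx":0,"ty":-0.54,"tz":0.39,"yaw":0,"grip":-1},{"tx":0,"ty":-0.54,"tz":0.39,"yaw":0,"grip":-1}]' >/dev/null
python3 -m pendant '[{"tx":0,"ty":0,"tz":0,"yaw":0,"grip":-1},{"tx":0,"ty":0,"tz":0,"yaw":0,"grip":-1},{"tx":0,"ty":0,"tz":0,"yaw":0,"grip":-1},{"tx":0,"ty":0,"tz":0,"yaw":0,"grip":-1}]' >/dev/null
python3 -c "
from h import *
th()
w=eyes.grab_frame('scene'); w=w[130:280,180:330]
cv2.imwrite('pics/o_scene.png',cv2.resize(w[:,:,::-1],None,fx=4,fy=4,interpolation=cv2.INTER_CUBIC))
th()"
```

```text
theta 0.872 radius 227.2 of 222.0; F back/lat/up [ 0.6 -4.4  1.1] ff 30.0 t 12.9 tilt [0.77199837 0.63561571 0.00142518 0.00302596]
theta 0.791 radius 226.7 of 222.0; F back/lat/up [-0.6 -5.2  2.2] ff 30.0 t 14.025 tilt [7.71959071e-01 6.35671339e-01 1.74177541e-04 1.05404429e-03]
theta 0.791 radius 226.7 of 222.0; F back/lat/up [-0.4 -5.1  1.1] ff 30.0 t 14.075 tilt [7.71966002e-01 6.35662979e-01 1.46366093e-04 1.02369473e-03]
```

View pics/o_scene.png

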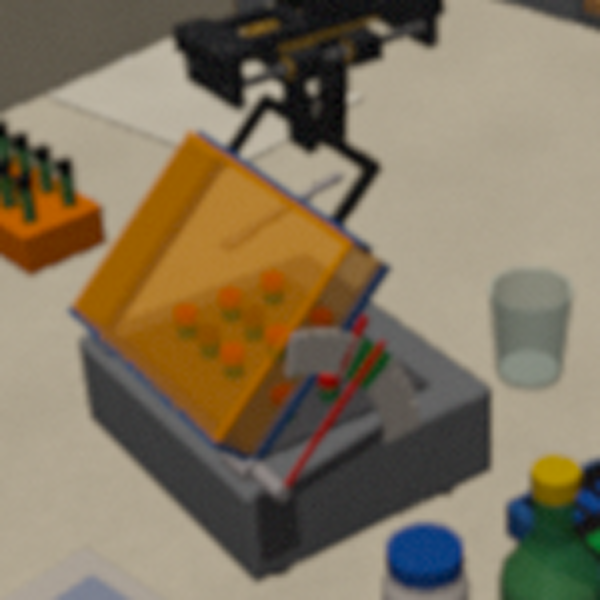

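The pointer, tip at (383,345), lies in the green with green visible on both sides. The estimate is 0.79 rad, the grip is 30 N, and nothing has moved. Handing in.

```bash
python3 -c "
from workcell import ticket
print(ticket.job_done())"
```

```text
the job is handed in; nothing more can be done
None
```

The job is handed in: I pressed white, yellow and red fully down in that order with the cover shut, raised the cover to about 1.1 rad, and finished holding it steady at about 0.79 rad with the pointer in the green; no verdict was returned.

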